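Click two keys of the hooded scanner console

ROBOT

A 6-joint arm with a two-finger parallel gripper is mounted at the origin on the work surface; the furniture and walls round the work are solid. World frame = base frame: x ahead of the robot, y to its left, z up, the work surface at z = 0. Lengths are in m, angles in rad, forces in N, time in s.
With the tool pointing down it reaches from about 0.3 to 0.775 m from the base axis. Payload 14.6 kg.
Tool frame: the origin (TCP) lies at the very end of the fingers, on their centre line; the grasp point (between the pads) lies 19 mm behind it; y points along the fingers, z is the direction in which the jaws open and shut, and the axes are right-handed (so a half turn about y gives the same grasp; the last joint's range is limited). The gripper opens to 85 mm and grips with 20 to 120 N. Pads are 22 mm wide; open, the fingers measure 114 mm over their backs; the gripper's body (76 mm by 85 mm) begins 54 mm behind the grasp point. The pads swing forward as they close: fully open they stand 13 mm farther back than shut.
Start: joints at [-1.393, 0.3, 1.521, -0, 1.321, -0.067], TCP at [0.133, -0.534, 0.231] pointing down, gripper open.
Joint ranges: [-3.03, 3.03], [-0.79, 2.21], [0.23, 2.52], [-1.04, 4.18], [0, 3.07], [-2.55, 2.55]. Speed limits (rad/s): [2.22, 2.22, 2.57, 3.14, 3.14, 3.14].

INTERFACE

Orientations are given as a unit quaternion [w, x, y, z].
In Python, from cell import env gives the robot as it stands.
- The arm moves only by the tool carry_out, never from a script. Its arguments are lists of equal length, an entry for each row: "offset": the shift along the tool's x, y, z in mm, a list of three; "rot": the turn, a rotation vector about the tool's x, y, z in degrees, a list of three; "gripper": the closure, from -1 (fully open) to 1 (shut), so that 0 is half open. A call has 1 to 20 rows; each row is the pose to reach, as a shift and turn from the pose measured when the call began, along the tool's axes at that moment; what a row does not reach only later rows make up. A row lasts 1/8 s, in which the tool goes at most 62.5 mm and 10.7 degrees, less where a joint would pass 70% of its speed; a pose out of reach is approached as far as the arm can. A call with a gripper value outside its range is refused whole. The fingers move at their own pace and stop on an object; "squeeze" is the grip in N (left out, the last holds). Time passes only in rows, so rows that repeat a pose let the fingers close. It gives the time, the measured TCP pose, the force and the opening at its end, in the units of the state.
- env.get_state(): the state, without advancing time (a new reading comes with each control period).
- env.snapshot(name): name is "scene" or "side" or "wrist"; returns a dict with "image" (480x640x3 uint8, red, green, blue), "fx", "fy", "cx", "cy" (pixels), "dist" ([k1, k2, p1, p2, k3] as OpenCV has them; the pictures are not rectified), "eye" and "orientation" of the camera in the world. Camera axes: x right, y down, z forward; pixel columns grow to the right and rows downward; lengths in m; the calibration is good to about 2 mm. A picture is of the moment at which its call begins. There is no depth.
- env.hand_in(): hands the job in, once; it reports no verdict.
The state is a dict: "time": time; "joint_pos": joint angles; "dq": joint speeds; "joint_torque": joint torques, N m; "tcp_pos": TCP position; "eef_rot": TCP orientation; "ft_force": force on the tool from outside, world axes, zero at the start; "moment": the same for the moment, N m; "grip_width": finger opening in m.
Only numpy, scipy, OpenCV 4.12 (cv2) and the standard library are available. Lean on these libraries where they do the work, as an engineer would, in place of code of your own. Each camera call takes 0.05 s, during which the arm holds its last target. There are 200 camera calls.

TASK

Start the scanner at its hooded console: press the round key only until you feel it click and let it come back up, then do the same with the oblong key. Do not push either key on past its click towards the stop, do not press the square key in the row, and leave the things lying round the console where they are.

Things in the scene. Friction and masses are not known exactly. Their poses are not given: they have to be found in the camera images.
- console: Grey hooded console fixed on the table, 280 x 185 mm, 247 mm high; three black keys in a row 78 mm apart, in any order. Origin on the table under the middle of the row; x level towards the console's back, y along the row, z up. The key plate slopes 30 degrees, its normal (-0.5, 0, 0.866) in this frame, 75 mm high at the row. Keys are pressed against that normal
- hood_edge (a point): middle of the front lower edge of the console's steel hood, 238 mm above the table and 12 mm nearer the front than the key row. A hand straight down over the keys meets the hood: come from the front along the plate's normal, tilted 30 degrees
- round_key_top (a point): centre of the flat top of the round key (a round disc cap, 30 mm in diameter), 9 to 29 mm out from the plate at the start; moves with the cap; axes parallel to the console's. The cap first sinks through dead play, 0 to 10 mm, unmarked and different each time, under less than 1 N; this play does not spring back. How deep the dome sits also differs
- round_dome (a joint): how far the dome under the round key is pushed in (m), 0 at rest, dead play not counted. Its force climbs over about 2 mm to a peak of 4.5 to 7 N, different each time, then drops by about half over the next 4 mm: that drop is the click. Further in it stiffens to a stop at 9 mm. Let go, it lifts the cap back by the dome's own travel
- square_key_top (a point): centre of the flat top of the square key (a square cap, 28 x 28 mm), 9 to 29 mm out from the plate at the start; moves with the cap; axes parallel to the console's. The cap first sinks through dead play, 0 to 10 mm, unmarked and different each time, under less than 1 N; this play does not spring back. How deep the dome sits also differs
- square_dome (a joint): how far the dome under the square key is pushed in (m), 0 at rest, dead play not counted. Its force climbs over about 2 mm to a peak of 4.5 to 7 N, different each time, then drops by about half over the next 4 mm: that drop is the click. Further in it stiffens to a stop at 9 mm. Let go, it lifts the cap back by the dome's own travel
- bar_key_top (a point): centre of the flat top of the bar key (an oblong cap, 46 mm along the row of keys and 20 mm up the slope), 9 to 29 mm out from the plate at the start; moves with the cap; axes parallel to the console's. The cap first sinks through dead play, 0 to 10 mm, unmarked and different each time, under less than 1 N; this play does not spring back. How deep the dome sits also differs
- bar_dome (a joint): how far the dome under the bar key is pushed in (m), 0 at rest, dead play not counted. Its force climbs over about 2 mm to a peak of 4.5 to 7 N, different each time, then drops by about half over the next 4 mm: that drop is the click. Further in it stiffens to a stop at 9 mm. Let go, it lifts the cap back by the dome's own travel
- phone_handset: black cordless handset, 158 x 48 x 26 mm, lying to the right; origin under its middle
- eraser: white eraser, 22 x 56 x 12 mm, in front of the console; origin under its middle
- loupe: black eyepiece loupe, 41 mm wide, 38 mm high, to the left; origin under its middle
- wax_block: yellowish block, 56 x 38 x 20 mm, to the left; origin under its middle

How it is judged:
By the outcome, as a careful person would: the job done as asked, in the order asked, and still so for the second after the job is handed in, with the robot touching nothing.
It also fails if it takes over 58 s, if anything falls off the work surface, if the arm or the gripper's body presses on something with over 40 N, if the wrist force passes 120 N, or if a joint passes its speed limit or range.

## Working session

There is one attempt and no reset: what is moved stays moved. The work goes in short steps, Python scripts to look and compute and a tool call to move; the robot and the scene stay as the last step left them, time stands still between calls to the robot, and variables do not carry over. Pictures are saved under pics/ and viewed, about 8 in all and at most 12, crops included, and the job is handed in when it is done.

Besides the shell and the picture viewer there is one more tool, called after "Request:" as name(argument=value, ...) on one line, values as JSON. carry_out: Moves the arm, as the interface text tells. Its arguments: {"type":"object","properties":{"offset":{"type":"array","items":{"type":"array","items":{"type":"number"}}},"rot":{"type":"array","items":{"type":"array","items":{"type":"number"}}},"gripper":{"type":"array","items":{"type":"number"}},"squeeze":{"type":"number"}},"required":["offset","rot","gripper"]}

```bash
ls; mkdir -p pics; python3 - <<'E'
from cell import env
import cv2
s=env.get_state();print({k:s[k] for k in('time','tcp_pos','eef_rot','ft_force','grip_width')})
for n in("scene","side"):
    d=env.snapshot(n);cv2.imwrite(f"pics/{n}0.png",d["image"][:,:,::-1])
    print(n,{k:v for k,v in d.items() if k!="image"})
E
```

```text
pics
{'time': 0.0, 'tcp_pos': array([ 0.13324332, -0.53337768,  0.23072167]), 'eef_rot': array([ 0.0863083 , -0.08635224,  0.70222038, -0.70141336]), 'ft_force': array([-0.16586487, -0.67621036, -0.0905749 ]), 'grip_width': 0.08545020539261182}
scene {'fx': 613.0243522217155, 'fy': 613.0243522217155, 'cx': 323.61452148578707, 'cy': 235.5109303348524, 'dist': array([0.00258164, 0.        , 0.        , 0.        , 0.        ]), 'eye': array([ 0.30006107, -0.94128641,  1.09553403]), 'orientation': array([-0.36508527,  0.92242089, -0.11746959,  0.04531391])}
side {'fx': 497.9712580937264, 'fy': 497.9712580937264, 'cx': 320.31711637190915, 'cy': 230.55571872551056, 'dist': array([-0.05883621,  0.        ,  0.        ,  0.        ,  0.        ]), 'eye': array([ 0.13557916, -1.27033863,  0.67970845]), 'orientation': array([-0.54426581,  0.82490795, -0.12188566,  0.09189935])}
```

View pics/scene0.png

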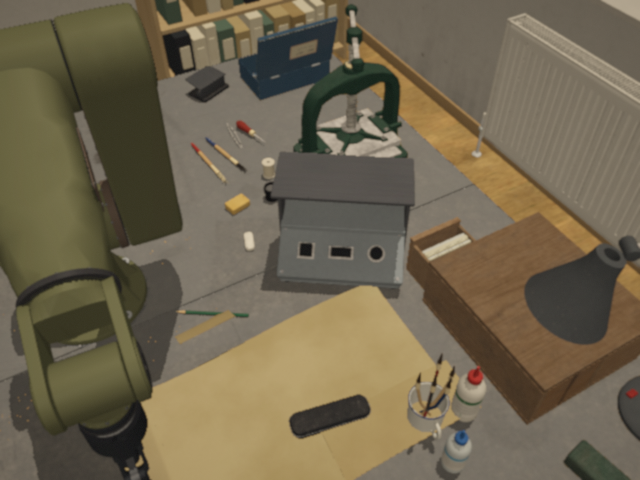

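View pics/side0.png

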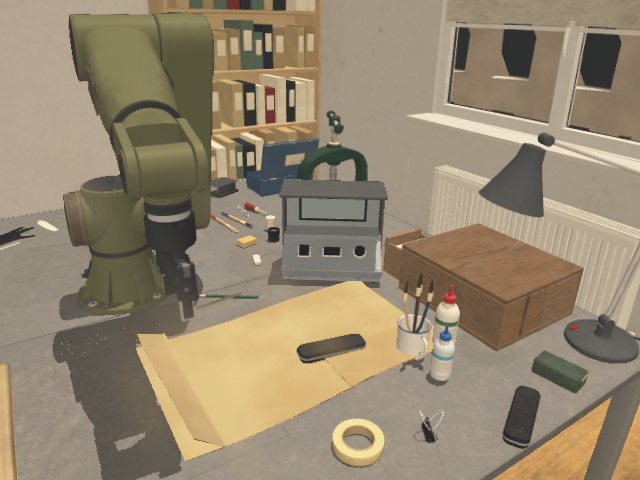

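The scene view shows the console facing the camera, with keys from left to right: square (305,250), bar (341,252), round (376,254). Next I'll zoom in on both views.

```bash
python3 - <<'E'
import cv2,numpy as np
a=cv2.imread("pics/scene0.png")[225:290,270:415];b=cv2.imread("pics/side0.png")[225:285,275:392]
a=cv2.resize(a,(0,0),fx=5,fy=5,interpolation=2);b=cv2.resize(b,(0,0),fx=4.5,fy=4.5,interpolation=2)
c=np.zeros((a.shape[0]+b.shape[0],max(a.shape[1],b.shape[1]),3),np.uint8);c[:a.shape[0],:a.shape[1]]=a;c[a.shape[0]:,:b.shape[1]]=b
print(c.shape);c=np.uint8(np.clip(c.astype(float)*1.6,0,255));cv2.imwrite("pics/z.png",c)
for n,(y0,y1,x0,x1) in dict(scene=(235,270,290,392),side=(238,265,290,372)).items():
    g=cv2.cvtColor(cv2.imread(f"pics/{n}0.png"),6)[y0:y1,x0:x1]
    for t in(35,50):
        m=np.uint8(g<t);k,l,st,ce=cv2.connectedComponentsWithStats(m)
        print(n,t,[(st[i].tolist(),(ce[i]+[x0,y0]).round(1).tolist()) for i in range(1,k) if st[i,4]>20])
E
```

```text
(595, 725, 3)
scene 35 [([11, 9, 10, 11, 104], [305.5, 249.3]), ([42, 13, 18, 8, 125], [340.6, 251.6]), ([81, 13, 10, 11, 86], [375.7, 252.8])]
scene 50 [([10, 9, 12, 12, 117], [305.6, 249.2]), ([42, 13, 18, 8, 139], [340.4, 251.6]), ([81, 12, 11, 12, 102], [376.0, 252.7])]
side 35 []
side 50 [([10, 7, 9, 10, 81], [303.6, 249.5]), ([34, 9, 16, 8, 121], [331.1, 250.5]), ([65, 8, 9, 10, 75], [359.1, 250.4])]
```

View pics/z.png

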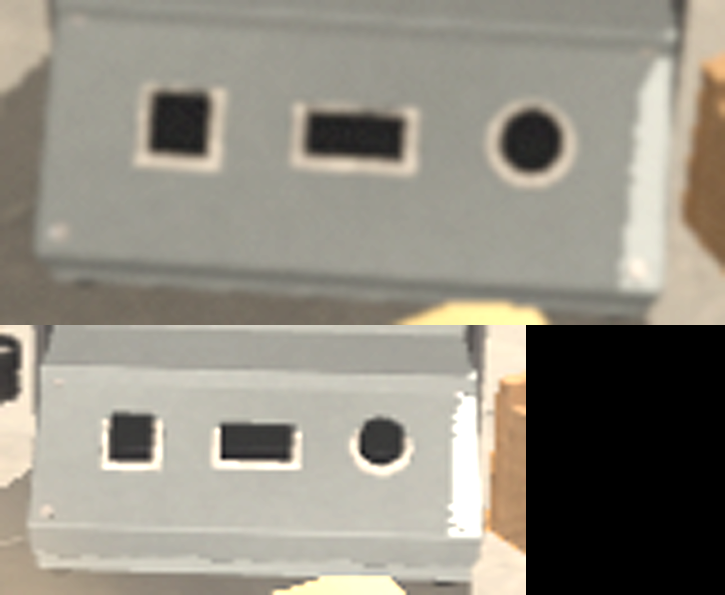

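The crops show the three black caps inside white bezels. In the scene view the bezel centres are at about (306.2,250.6), (341.2,252.6) and (376.4,253.6). The bezels lie on the plate, so I can cast those onto z=0.075.

```bash
cat > h.py <<'E'
import cv2,numpy as np
from cell import env
from scipy.spatial.transform import Rotation as R
def q(o): return R.from_quat(np.r_[o[1:],o[0]])
def ray(d,uv):
    K=np.array([[d["fx"],0,d["cx"]],[0,d["fy"],d["cy"]],[0,0,1]])
    p=cv2.undistortPoints(np.array([[uv]],float),K,d["dist"])[0,0]
    v=q(d["orientation"]).apply([*p,1]);return d["eye"],v/np.linalg.norm(v)
def onz(d,uv,z):
    e,v=ray(d,uv);return e+v*(z-e[2])/v[2]
def onplane(d,uv,p,n):
    e,v=ray(d,uv);return e+v*((p-e)@n)/(v@n)
def tri(r1,r2):
    A=np.stack([r1[1],-r2[1]],1);t=np.linalg.lstsq(A,r2[0]-r1[0],rcond=None)[0]
    a=r1[0]+t[0]*r1[1];b=r2[0]+t[1]*r2[1];return (a+b)/2,np.linalg.norm(a-b)
E
python3 - <<'E'
from h import *
np.set_printoptions(precision=4,suppress=True)
sc=env.snapshot("scene");sd=env.snapshot("side")
B=[onz(sc,p,.075) for p in[(306.2,250.6),(341.2,252.6),(376.4,253.6)]]
print(B,np.linalg.norm(B[1]-B[0]),np.linalg.norm(B[2]-B[1]))
y=B[0]-B[2];y/=np.linalg.norm(y);x=np.cross(y,[0,0,1]);n=-.5*x+np.array([0,0,.866])
print('x',x,'y',y,'n',n)
C0=[(305.6,249.3),(340.5,251.6),(375.9,252.75)];C1=[(303.6,249.5),(331.1,250.5),(359.1,250.4)]
o=B[1]
for b,c0,c1 in zip(B,C0,C1):
    P,g=tri(ray(sc,c0),ray(sd,c1));d=P-o
    print(P,'gap',g,'in console xyn',d@x,d@y,d@n)
E
```

```text
[array([ 0.4879, -0.0486,  0.075 ]), array([ 0.5619, -0.074 ,  0.075 ]), array([ 0.6367, -0.0966,  0.075 ])] 0.0782104887335401 0.07815955892552999
x [ 0.3065  0.9519 -0.    ] y [-0.9519  0.3065  0.    ] n [-0.1533 -0.4759  0.866 ]
[ 0.4849 -0.0505  0.0825] gap 0.0028055787212127223 in console xyn -0.0011819332798360602 0.08054531783742483 0.00704415947664792
[ 0.558  -0.076   0.0819] gap 0.003034537737839188 in console xyn -0.0030963847911775404 0.003062208878671888 0.007552087697766054
[ 0.6321 -0.1013  0.0846] gap 0.0025153544655450444 in console xyn -0.004415789854048516 -0.07521992970989484 0.01051289223518658
```

```bash
cat >> h.py <<'E'
np.set_printoptions(precision=4,suppress=True)
xc=np.array([.3065,.9519,0]);yc=np.array([-.9519,.3065,0]);n=-.5*xc+np.array([0,0,.866])
KR=np.array([.6355,-.0975,.075]);KB=np.array([.561,-.0745,.075])
def rel(goal,sgn):
    s=env.get_state();r=q(s["eef_rot"]);z=sgn*yc;Y=-n/np.linalg.norm(n);G=R.from_matrix(np.stack([np.cross(Y,z),Y,z],1))
    print('t',s["time"],'tcp',s["tcp_pos"],'f.n',s["ft_force"]@n,'off mm',(r.inv().apply(goal-s["tcp_pos"])*1e3).round(1),'rot deg',np.rad2deg((r.inv()*G).as_rotvec()).round(2))
E
python3 - <<'E'
from h import *
s=env.get_state();print(q(s["eef_rot"]).as_matrix())
sc=env.snapshot("scene")
for p in [(330,415),(428,400),(468,400),(455,455),(250,242),(440,240)]:print(p,onz(sc,p,.03))
for g in(1,-1):rel(KR+n*.13,g)
E
```

```text
[[-0.9702 -0.0001  0.2423]
 [-0.2423  0.0007 -0.9702]
 [-0.     -1.     -0.0007]]
(330, 415) [ 0.4441 -0.4213  0.03  ]
(428, 400) [ 0.6325 -0.4384  0.03  ]
(468, 400) [ 0.7062 -0.4574  0.03  ]
(455, 455) [ 0.6402 -0.5513  0.03  ]
(250, 242) [0.3741 0.0506 0.03  ]
(440, 240) [ 0.8103 -0.0562  0.03  ]
t 0.25 tcp [ 0.1333 -0.5335  0.231 ] f.n 0.5228804135698134 off mm [-558.6   43.6 -246.1] rot deg [-31.76 118.59 -17.63]
t 0.25 tcp [ 0.1333 -0.5335  0.231 ] f.n 0.5228804135698134 off mm [-558.6   43.6 -246.1] rot deg [-15.18 -56.75  27.34]
```

Request:
carry_out(offset=[[-40,-40,-18],[-80,-60,-35],[-120,-60,-53],[-160,-60,-70],[-200,-60,-88],[-240,-60,-105],[-280,-60,-123],[-320,-60,-140],[-360,-60,-158],[-400,-60,-176],[-440,-60,-193],[-480,-60,-211],[-520,-60,-228],[-558,-60,-246],[-558,-60,-246],[-558,-20,-246],[-558,20,-246],[-558,44,-246],[-558,44,-246],[-558,44,-246]], rot=[[-1,-4,2],[-2,-8,4],[-3,-12,6],[-4,-16,8],[-5,-20,10],[-6.5,-24,12],[-7.5,-28,14],[-8.5,-32,15.5],[-9.5,-36,17.5],[-10.5,-40,19.5],[-12,-44,21.5],[-13,-48,23],[-14,-52,25],[-15.2,-56.8,27.3],[-15.2,-56.8,27.3],[-15.2,-56.8,27.3],[-15.2,-56.8,27.3],[-15.2,-56.8,27.3],[-15.2,-56.8,27.3],[-15.2,-56.8,27.3]], gripper=[1,1,1,1,1,1,1,1,1,1,1,1,1,1,1,1,1,1,1,1], squeeze=20)

```text
time: 2.75
tcp_pos: [0.6152, -0.1601, 0.1886]
eef_rot: [0.55, -0.255, 0.659, -0.445]
ft_force: [0.2, 0.3, 0.9]
grip_width: 0.0001
```

```bash
python3 - <<'E'
from h import *
rel(KR+n*.13,-1);s=env.get_state();print(s["joint_pos"],s["ft_force"],s["grip_width"])
d=env.snapshot("wrist");cv2.imwrite("pics/w1.png",d["image"][:,:,::-1]);print({k:v for k,v in d.items() if k!="image"})
d=env.snapshot("side");cv2.imwrite("pics/s1.png",d["image"][:,:,::-1])
E
```

```text
t 2.75 tcp [ 0.6152 -0.1601  0.1886] f.n 0.6081136613556632 off mm [-0.2  1.3  0.1] rot deg [-0.05  0.05  0.05]
[-0.5035  0.5645  1.3244  0.5219  1.3884 -0.325 ] [0.1542 0.3108 0.9003] 0.00012478358201625756
{'fx': 344.1765372775274, 'fy': 344.1765372775274, 'cx': 320.93139698543723, 'cy': 238.56182158472384, 'dist': array([-0.0602,  0.    ,  0.    ,  0.    ,  0.    ]), 'eye': array([ 0.6124, -0.169 ,  0.3484]), 'orientation': array([-0.116 ,  0.9811, -0.1537,  0.0189])}
```

View pics/w1.png

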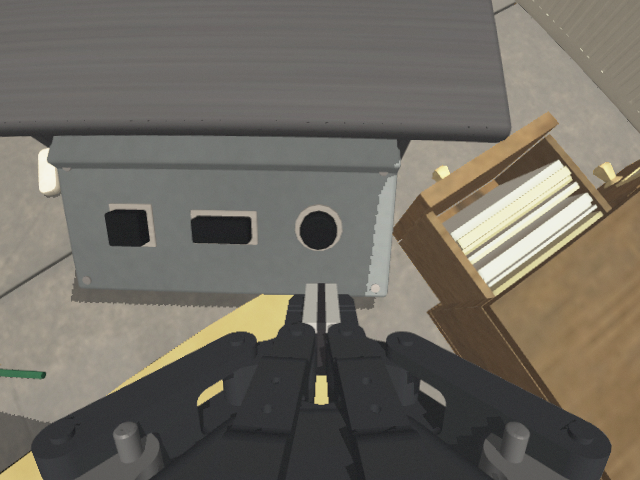

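The wrist view shows the round key at (318,230) with its bezel centred at about (318,228). The bar bezel is centred at about (224,227), and the closed fingertips are at about (322,285). I'll check the key positions against this view.

```bash
python3 - <<'E'
from h import *
d=env.snapshot("wrist");g=cv2.cvtColor(d["image"],7)
m=np.uint8(g[200:255,95:350]<45);k,l,st,ce=cv2.connectedComponentsWithStats(m)
for i in range(1,k):
    if st[i,4]>200: print('cap',st[i],ce[i]+[95,200])
for name,K,uv in(("round",KR,(318,228)),("bar",KB,(224.5,227.5))):
    P=onz(d,uv,.075);print(name,P,'diff xc,yc mm',(P-K)@xc*1e3,(P-K)@yc*1e3)
for h in(.01,.015,.02):
  for uv,K in(((318.5,230.5),KR),((221,229),KB)):
    P=onplane(d,uv,KR+n*h,n);print(h,'cap xc,yc off',(P-K)@xc*1e3/.866,(P-K)@yc*1e3, (P-K-n*h)@xc*1e3)
E
```

```text
cap [  10   10   44   36 1422] [126.7588 227.4353]
cap [ 206   12   35   38 1061] [318.0283 230.181 ]
cap [  96   17   60   27 1526] [221.0183 229.8152]
round [ 0.6335 -0.0973  0.075 ] diff xc,yc mm -0.45151903646994096 2.0033924355397175
bar [ 0.56   -0.0733  0.075 ] diff xc,yc mm 0.8485166469313773 1.3662075418091886
0.01 cap xc,yc off -5.646027408571316 1.537431282582567 0.11081956417723927
0.01 cap xc,yc off -3.3972873626425772 1.4042360003128072 2.058228443951528
0.015 cap xc,yc off -7.177383783644525 1.5093612325525239 1.284804593363841
0.015 cap xc,yc off -4.950639471755629 -0.09631846464059181 3.2131651674596258
0.02 cap xc,yc off -8.708740158717719 1.481291182522485 2.458789622550456
0.02 cap xc,yc off -6.5039915808686946 -1.596872929593995 4.36810189096771
```

Request:
carry_out(offset=[[0,25,-1],[0,50,-1],[0,75,-1],[0,92,-1],[0,96,-1],[0,96,-1]], rot=[[0,0,0],[0,0,0],[0,0,0],[0,0,0],[0,0,0],[0,0,0]], gripper=[1,1,1,1,1,1])

```text
time: 3.65
tcp_pos: [0.6293, -0.1142, 0.1059]
eef_rot: [0.551, -0.255, 0.659, -0.445]
ft_force: [0.9, 0.8, 0.3]
grip_width: -0.0002
```

```bash
cat >> h.py <<'E'
KR=np.array([.6345,-.0972,.075]);KB=np.array([.5605,-.074,.075])
def st(K):
    s=env.get_state();d=s["tcp_pos"]-K;h=d@n;e=d-h*n
    print('t %.3f h %.2f off xslope %.2f y %.2f  Fn %.2f'%(s["time"],h*1e3,e@xc*1e3,e@yc*1e3,s["ft_force"]@n),s["ft_force"])
E
python3 -c "
from h import *
st(KR)
d=env.snapshot('wrist');cv2.imwrite('pics/w2.png',d['image'][150:350,200:440,::-1].repeat(3,0).repeat(3,1))
[ (env.snapshot('scene'),st(KR)) for _ in range(4)]"
```

```text
t 3.650 h 35.69 off xslope 0.04 y -0.28  Fn -0.31 [0.9467 0.8012 0.2504]
t 3.750 h 36.07 off xslope 0.02 y -0.41  Fn -0.97 [-0.1566  1.0921 -0.5532]
t 3.800 h 36.01 off xslope -0.02 y -0.37  Fn 0.73 [-0.423  -0.0575  0.7407]
t 3.850 h 35.90 off xslope -0.04 y -0.33  Fn 0.11 [-1.2323  0.0481 -0.0596]
t 3.900 h 35.74 off xslope -0.06 y -0.24  Fn -1.00 [ 0.2789  0.2148 -0.9843]
```

View pics/w2.png

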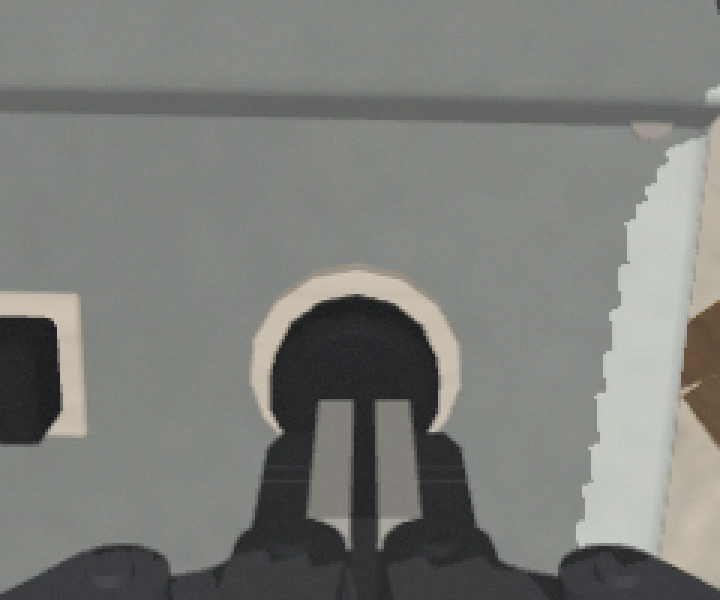

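Request:
carry_out(offset=[[0,8,-0.7],[0,15,-0.7],[0,18,-0.7],[0,18,-0.7]], rot=[[0,0,0],[0,0,0],[0,0,0],[0,0,0]], gripper=[1,1,1,1])

```text
time: 4.4
tcp_pos: [0.6313, -0.1054, 0.09]
eef_rot: [0.551, -0.255, 0.659, -0.445]
ft_force: [-0.4, 0.9, 0.6]
grip_width: -0.0002
```

```bash
cat >> h.py <<'E'
def av(K,N=5):
    H=[];F=[];T=[]
    for i in range(N):
        s=env.get_state();H.append((s["tcp_pos"]-K)@n*1e3);F.append(s["ft_force"]@n);T.append(s["joint_torque"][:3])
        env.snapshot("side")
    print('t %.2f h %.2f F %.2f +- %.2f'%(s["time"],np.mean(H),np.mean(F),np.std(F)/N**.5),np.mean(T,0))
E
python3 -c "
from h import *
st(KR);av(KR,6)"
```

```text
t 4.400 h 17.36 off xslope -0.07 y 0.53  Fn 0.14 [-0.3611  0.8769  0.5813]
t 4.65 h 17.78 F 0.04 +- 0.13 [  0.133  -69.101  -31.4466]
```

Request:
carry_out(offset=[[0,2,0],[0,2,0]], rot=[[0,0,0],[0,0,0]], gripper=[1,1])

```text
time: 4.95
tcp_pos: [0.6317, -0.1047, 0.0887]
eef_rot: [0.551, -0.254, 0.659, -0.445]
ft_force: [-0.4, -0.2, -0.6]
grip_width: 0.0
```

```bash
python3 -c "
from h import *
st(KR);av(KR,4)"
```

```text
t 4.950 h 15.83 off xslope -0.08 y 0.34  Fn -0.36 [-0.3664 -0.156  -0.5692]
t 5.10 h 15.85 F -0.16 +- 0.12 [  0.0123 -69.4038 -31.5345]
```

Request:
carry_out(offset=[[0,1.5,0],[0,1.5,0]], rot=[[0,0,0],[0,0,0]], gripper=[1,1])

```text
time: 5.4
tcp_pos: [0.6319, -0.1039, 0.0873]
eef_rot: [0.551, -0.254, 0.659, -0.445]
ft_force: [-0.7, 0.4, -0.4]
grip_width: 0.0
```

```bash
python3 -c "
from h import *
av(KR,3)"
```

```text
t 5.50 h 14.28 F -0.10 +- 0.19 [  0.0048 -69.4431 -31.4859]
```

Request:
carry_out(offset=[[0,1.5,0],[0,1.5,0]], rot=[[0,0,0],[0,0,0]], gripper=[1,1])

```text
time: 5.8
tcp_pos: [0.6322, -0.1034, 0.0863]
eef_rot: [0.551, -0.254, 0.659, -0.445]
ft_force: [-1.1, -2.5, 4.1]
grip_width: 0.0
```

```bash
python3 -c "
from h import *
av(KR,3)"
```

```text
t 5.90 h 13.10 F 4.47 +- 0.27 [  1.5834 -66.9461 -30.3611]
```

Request:
carry_out(offset=[[0,0.8,0],[0,0.8,0]], rot=[[0,0,0],[0,0,0]], gripper=[1,1])

```text
time: 6.2
tcp_pos: [0.6323, -0.1031, 0.0857]
eef_rot: [0.551, -0.254, 0.659, -0.445]
ft_force: [-3.5, -1.9, 5.7]
grip_width: -0.0002
```

```bash
python3 -c "
from h import *
av(KR,4)"
```

```text
t 6.35 h 12.37 F 5.79 +- 0.31 [  1.8398 -66.5485 -30.2247]
```

Request:
carry_out(offset=[[0,0.8,0],[0,0.8,0]], rot=[[0,0,0],[0,0,0]], gripper=[1,1])

```text
time: 6.65
tcp_pos: [0.6325, -0.1027, 0.085]
eef_rot: [0.551, -0.254, 0.659, -0.445]
ft_force: [-2.6, -2.7, 4.9]
grip_width: -0.0002
```

```bash
python3 -c "
from h import *
av(KR,4)"
```

```text
t 6.80 h 11.59 F 5.91 +- 0.14 [  1.9435 -66.402  -30.1633]
```

Request:
carry_out(offset=[[0,0.8,0],[0,0.8,0]], rot=[[0,0,0],[0,0,0]], gripper=[1,1])

```text
time: 7.1
tcp_pos: [0.6326, -0.1023, 0.0843]
eef_rot: [0.551, -0.254, 0.659, -0.445]
ft_force: [-2.8, -3.2, 5.3]
grip_width: -0.0001
```

```bash
python3 -c "
from h import *
av(KR,4)"
```

```text
t 7.25 h 10.80 F 5.64 +- 0.30 [  1.7305 -66.7623 -30.2426]
```

Request:
carry_out(offset=[[0,0.8,0],[0,0.8,0]], rot=[[0,0,0],[0,0,0]], gripper=[1,1])

```text
time: 7.55
tcp_pos: [0.6327, -0.1019, 0.0835]
eef_rot: [0.551, -0.254, 0.659, -0.445]
ft_force: [-1.3, -1.2, 3.5]
grip_width: 0.0
```

```bash
python3 -c "
from h import *
av(KR,4)"
```

```text
t 7.70 h 9.90 F 4.17 +- 0.22 [  1.2414 -67.5807 -30.4113]
```

Request:
carry_out(offset=[[0,0.8,0],[0,0.8,0]], rot=[[0,0,0],[0,0,0]], gripper=[1,1])

```text
time: 8.0
tcp_pos: [0.6328, -0.1015, 0.0827]
eef_rot: [0.551, -0.254, 0.659, -0.445]
ft_force: [0.6, -1.4, 1.8]
grip_width: -0.0003
```

```bash
python3 -c "
from h import *
av(KR,5)"
```

```text
t 8.20 h 9.05 F 2.29 +- 0.09 [  0.8274 -68.2525 -30.5915]
```

Request:
carry_out(offset=[[0,0.6,0],[0,0.6,0]], rot=[[0,0,0],[0,0,0]], gripper=[1,1])

```text
time: 8.5
tcp_pos: [0.6329, -0.1012, 0.0822]
eef_rot: [0.551, -0.254, 0.659, -0.445]
ft_force: [-1.0, -1.9, 1.5]
grip_width: 0.0001
```

```bash
python3 -c "
from h import *
av(KR,5)"
```

```text
t 8.70 h 8.48 F 2.11 +- 0.17 [  0.6793 -68.4883 -30.6744]
```

The force peaked at about 5.9 N, fell to about 2.1 N and levelled off, so the round key has clicked. I'll release it and go over to the bar key.

Request:
carry_out(offset=[[0,-5,0],[0,-15,0],[0,-30,0],[0,-40,0],[0,-40,-25],[0,-40,-50],[0,-40,-75],[0,-40,-77],[0,-40,-77],[0,-40,-77]], rot=[[0,0,0],[0,0,0],[0,0,0],[0,0,0],[0,0,0],[0,0,0],[0,0,0],[0,0,0],[0,0,0],[0,0,0]], gripper=[1,1,1,1,1,1,1,1,1,1])

```text
time: 10.0
tcp_pos: [0.554, -0.0969, 0.1168]
eef_rot: [0.551, -0.254, 0.659, -0.445]
ft_force: [-0.4, -0.5, -0.7]
grip_width: 0.0002
```

```bash
python3 - <<'E'
from h import *
st(KB)
d=env.snapshot('wrist');cv2.imwrite('pics/w3.png',d['image'][150:350,200:440,::-1].repeat(3,0).repeat(3,1));av(KB,4);rel(KB+n*.04,-1)
E
```

```text
t 10.000 h 48.14 off xslope 0.27 y -0.80  Fn -0.30 [-0.4191 -0.5385 -0.7139]
t 10.20 h 47.97 F 0.13 +- 0.21 [ -0.0271 -59.1439 -30.7022]
t 10.25 tcp [ 0.5535 -0.0967  0.1167] f.n 0.9925828907009694 off mm [ 0.3  7.9 -0.3] rot deg [-0.12  0.09  0.06]
```

View pics/w3.png

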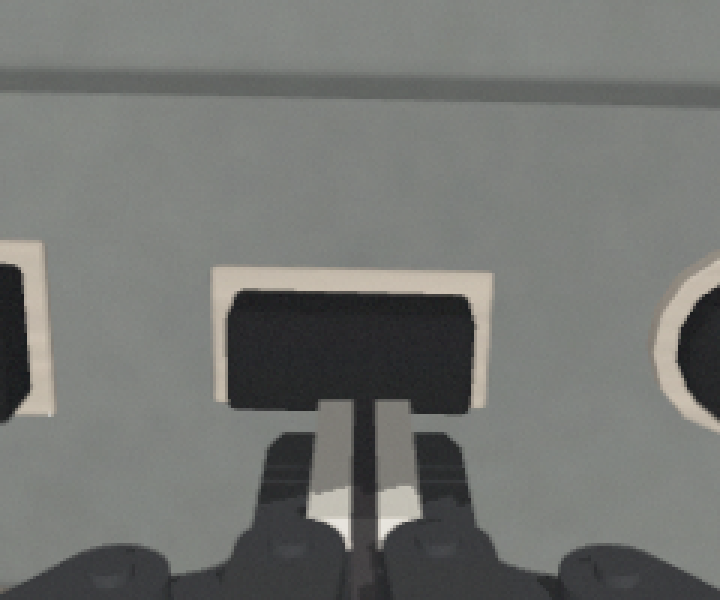

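The fingers are centred over the bar cap: the cap spans 228–475 and the fingers are at 364, in crop pixels. I'll descend.

Request:
carry_out(offset=[[0,10,0],[0,20,0],[0,26,0],[0,26,0],[0,26,0]], rot=[[0,0,0],[0,0,0],[0,0,0],[0,0,0],[0,0,0]], gripper=[1,1,1,1,1])

```text
time: 10.88
tcp_pos: [0.5577, -0.0844, 0.0943]
eef_rot: [0.551, -0.254, 0.659, -0.445]
ft_force: [0.0, 0.7, 0.4]
grip_width: 0.0001
```

```bash
python3 -c "
from h import *
st(KB);av(KB,4)"
```

```text
t 10.875 h 22.10 off xslope 0.27 y -0.48  Fn -0.01 [0.0097 0.6826 0.3689]
t 11.03 h 22.19 F -0.15 +- 0.36 [  0.1134 -59.4121 -29.4605]
```

Request:
carry_out(offset=[[0,2,0],[0,2,0]], rot=[[0,0,0],[0,0,0]], gripper=[1,1])

```text
time: 11.32
tcp_pos: [0.5579, -0.0835, 0.0925]
eef_rot: [0.551, -0.254, 0.659, -0.445]
ft_force: [0.0, 0.2, -0.4]
grip_width: -0.0001
```

```bash
python3 -c "
from h import *
av(KB,4)"
```

```text
t 11.47 h 20.13 F -0.24 +- 0.15 [  0.0191 -59.663  -29.4457]
```

Request:
carry_out(offset=[[0,1.5,0],[0,1.5,0]], rot=[[0,0,0],[0,0,0]], gripper=[1,1])

```text
time: 11.78
tcp_pos: [0.5581, -0.0827, 0.0912]
eef_rot: [0.551, -0.254, 0.659, -0.445]
ft_force: [-0.1, -1.2, -0.1]
grip_width: -0.0003
```

```bash
python3 -c "
from h import *
av(KB,4)"
```

```text
t 11.93 h 18.64 F -0.26 +- 0.23 [  0.0253 -59.6916 -29.3834]
```

Request:
carry_out(offset=[[0,1.5,0],[0,1.5,0]], rot=[[0,0,0],[0,0,0]], gripper=[1,1])

```text
time: 12.22
tcp_pos: [0.5584, -0.082, 0.0899]
eef_rot: [0.551, -0.254, 0.659, -0.445]
ft_force: [0.5, -1.0, 0.0]
grip_width: -0.0002
```

```bash
python3 -c "
from h import *
av(KB,4)"
```

```text
t 12.38 h 17.15 F 0.47 +- 0.15 [  0.0257 -59.7326 -29.3222]
```

Request:
carry_out(offset=[[0,1.3,0],[0,1.3,0]], rot=[[0,0,0],[0,0,0]], gripper=[1,1])

```text
time: 12.68
tcp_pos: [0.5586, -0.0815, 0.0888]
eef_rot: [0.551, -0.254, 0.659, -0.445]
ft_force: [-0.5, -0.2, -0.3]
grip_width: -0.0001
```

```bash
python3 -c "
from h import *
av(KB,4)"
```

```text
t 12.82 h 15.86 F -0.06 +- 0.10 [  0.0221 -59.7755 -29.2754]
```

Request:
carry_out(offset=[[0,1.3,0],[0,1.3,0]], rot=[[0,0,0],[0,0,0]], gripper=[1,1])

```text
time: 13.12
tcp_pos: [0.5588, -0.0808, 0.0877]
eef_rot: [0.551, -0.254, 0.659, -0.445]
ft_force: [-0.2, -0.2, 0.1]
grip_width: 0.0001
```

```bash
python3 -c "
from h import *
av(KB,4)"
```

```text
t 13.28 h 14.58 F -0.10 +- 0.15 [  0.0219 -59.8116 -29.222 ]
```

Request:
carry_out(offset=[[0,1.3,0],[0,1.3,0]], rot=[[0,0,0],[0,0,0]], gripper=[1,1])

```text
time: 13.58
tcp_pos: [0.559, -0.0803, 0.0866]
eef_rot: [0.551, -0.254, 0.659, -0.445]
ft_force: [0.8, -0.3, -0.3]
grip_width: 0.0001
```

```bash
python3 -c "
from h import *
av(KB,4)"
```

```text
t 13.72 h 13.29 F 0.39 +- 0.25 [  0.0084 -59.8855 -29.2098]
```

Request:
carry_out(offset=[[0,1.3,0],[0,1.3,0]], rot=[[0,0,0],[0,0,0]], gripper=[1,1])

```text
time: 14.02
tcp_pos: [0.5593, -0.0797, 0.0857]
eef_rot: [0.551, -0.254, 0.659, -0.445]
ft_force: [-1.2, -1.2, 1.8]
grip_width: -0.0001
```

```bash
python3 -c "
from h import *
av(KB,4)"
```

```text
t 14.18 h 12.17 F 3.05 +- 0.26 [  1.0057 -58.2826 -28.3662]
```

Request:
carry_out(offset=[[0,1.3,0],[0,1.3,0]], rot=[[0,0,0],[0,0,0]], gripper=[1,1])

```text
time: 14.48
tcp_pos: [0.5595, -0.0792, 0.0846]
eef_rot: [0.551, -0.254, 0.658, -0.445]
ft_force: [-2.1, -2.7, 5.7]
grip_width: 0.0001
```

```bash
python3 -c "
from h import *
av(KB,4)"
```

```text
t 14.62 h 10.99 F 6.35 +- 0.12 [  1.6646 -57.2491 -27.9491]
```

Request:
carry_out(offset=[[0,1,0],[0,1,0]], rot=[[0,0,0],[0,0,0]], gripper=[1,1])

```text
time: 14.92
tcp_pos: [0.5597, -0.0788, 0.0839]
eef_rot: [0.551, -0.254, 0.658, -0.445]
ft_force: [-3.2, -2.3, 5.7]
grip_width: 0.0
```

```bash
python3 -c "
from h import *
av(KB,4)"
```

```text
t 15.07 h 10.14 F 6.79 +- 0.09 [  1.7519 -57.1229 -28.012 ]
```

Request:
carry_out(offset=[[0,0.8,0],[0,0.8,0]], rot=[[0,0,0],[0,0,0]], gripper=[1,1])

```text
time: 15.38
tcp_pos: [0.5598, -0.0785, 0.0833]
eef_rot: [0.551, -0.254, 0.658, -0.445]
ft_force: [-4.0, -1.8, 5.4]
grip_width: -0.0001
```

```bash
python3 -c "
from h import *
av(KB,4)"
```

```text
t 15.53 h 9.46 F 6.28 +- 0.12 [  1.5796 -57.4198 -28.1077]
```

Request:
carry_out(offset=[[0,0.8,0],[0,0.8,0]], rot=[[0,0,0],[0,0,0]], gripper=[1,1])

```text
time: 15.82
tcp_pos: [0.5599, -0.078, 0.0826]
eef_rot: [0.551, -0.254, 0.658, -0.445]
ft_force: [-1.9, -1.9, 4.4]
grip_width: 0.0
```

```bash
python3 -c "
from h import *
av(KB,4)"
```

```text
t 15.97 h 8.62 F 4.97 +- 0.08 [  1.1735 -58.111  -28.2508]
```

Request:
carry_out(offset=[[0,0.7,0],[0,0.7,0]], rot=[[0,0,0],[0,0,0]], gripper=[1,1])

```text
time: 16.27
tcp_pos: [0.56, -0.0777, 0.0819]
eef_rot: [0.551, -0.254, 0.658, -0.445]
ft_force: [-0.5, -1.4, 2.6]
grip_width: -0.0
```

```bash
python3 -c "
from h import *
av(KB,4)"
```

```text
t 16.43 h 7.82 F 2.94 +- 0.13 [  0.7418 -58.8434 -28.4256]
```

Request:
carry_out(offset=[[0,0.6,0],[0,0.6,0]], rot=[[0,0,0],[0,0,0]], gripper=[1,1])

```text
time: 16.73
tcp_pos: [0.5601, -0.0774, 0.0813]
eef_rot: [0.551, -0.254, 0.659, -0.445]
ft_force: [-0.1, -0.7, 1.7]
grip_width: 0.0002
```

```bash
python3 -c "
from h import *
av(KB,5)"
```

```text
t 16.93 h 7.23 F 1.74 +- 0.15 [  0.5229 -59.2099 -28.5461]
```

The bar key has clicked: the force peaked at about 6.8 N and fell to about 1.7 N. I'll retreat along the normal.

Request:
carry_out(offset=[[0,-5,0],[0,-20,0],[0,-45,0],[0,-70,0],[0,-95,0],[0,-110,0],[0,-110,0],[0,-110,0]], rot=[[0,0,0],[0,0,0],[0,0,0],[0,0,0],[0,0,0],[0,0,0],[0,0,0],[0,0,0]], gripper=[1,1,1,1,1,1,1,1])

```text
time: 17.98
tcp_pos: [0.5428, -0.1292, 0.1761]
eef_rot: [0.551, -0.254, 0.659, -0.445]
ft_force: [-0.9, -0.0, -0.6]
grip_width: 0.0002
```

```bash
python3 - <<'E'
from h import *
av(KB,4)
d=env.snapshot('wrist');cv2.imwrite('pics/w4.png',d['image'][:,:,::-1])
E
```

```text
t 18.12 h 116.44 F 0.14 +- 0.24 [ -0.2347 -58.1284 -33.3619]
```

View pics/w4.png

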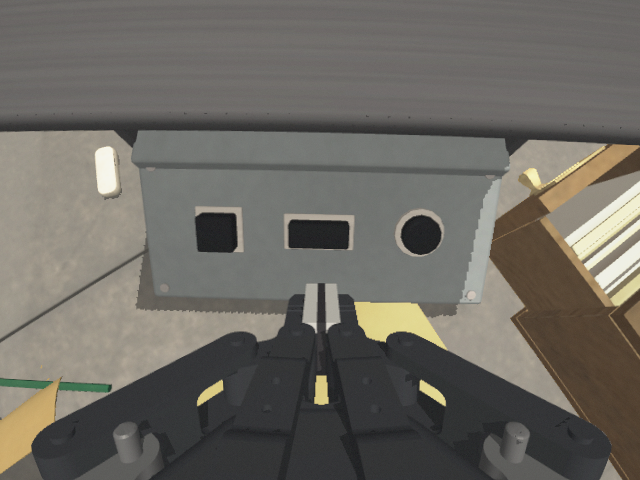

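The keys are back up: square (217,232), bar (319,233), round (421,234). The hand is clear and the eraser is still lying at (107,172). Handing in.

```bash
python3 -c "
from cell import env
print(env.hand_in())"
```

```text
the job is handed in; nothing more can be done
None
```

I pressed the round key and then the oblong key to their clicks, let both come back up, and handed the job in at about 18 s of the 58 s.

| Key | Peak force | Force where I stopped | Travel past the peak |
|---|---|---|---|
| Round | about 5.9 N | about 2.1 N, levelled off | about 3.5 mm |
| Oblong | about 6.8 N | about 1.7 N, still falling slightly | about 3 mm |

- **Depth:** by my estimate each dome went in about 5.5 to 6 mm, short of its 9 mm stop. I worked this out from force and hand position, as dome travel can't be read directly.
- **Last checks:** the final wrist picture shows the hand clear of the console, about 116 mm off the plate, with no contact force. Both pressed keys looked back up in that picture, but I did not measure their final heights.
- **Other things:** I never went near the square key. The eraser was still in place in the final picture. I did not look again at the handset, loupe or wax block, but the arm's path stayed away from them.
- **Disagreements:** the camera views agreed on the key positions to within about 2 to 3 mm. Single force readings varied by about 1 N, so I averaged several at each step.

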